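# Draw the printing plate out to its stop and lock it

## Task

Get the cap printer's plate holder ready: draw the thin green printing plate out from under the blue dust hood by pressing down on its top with the fingertips and sliding it along its guides, until it clicks home against the front stop. Then swing the lever with the red knob in until it is fully closed, its tooth in the plate's side notch, and let go. The coating marks easily, so never push on the plate with more than 25 N; do not lift it, and leave the other things on the bench where they are.

Things in the scene. Friction and masses are not known exactly. Their poses are not given: they have to be found in the camera images.
- print_jig: Plate holder screwed to the bench ('the jig'): pale aluminium base 305x150 mm, its bed (slideway) 6 mm above the bench. Origin at bench height on the channel's centreline; x runs along the channel from front stop to hood, y left, z up. Steel rails along the channel at y +-43 to +-55 mm, top z 14 mm; their lips overhang at z 11 to 14 mm, leaving 77 mm open between them.
- stop_face (a point): Middle of the front stop's inner face, at bed height, jig x = -130 mm: a dark steel bar across the near end of the channel, top 13 mm above the bench. The plate's front edge ends against it.
- hood_edge (a point): Middle of the top near edge of the blue dust hood, jig x = 15 mm, 31 mm above the bench. The hood covers the channel from here to x = 148 mm, 120 mm wide; the plate passes under it.
- print_plate: Green-coated steel plate 150 (x) x 84 (y) x 3 mm, flat top with pale rings; origin mid-underside, axes as the jig's. Lies on the bed under the lips, rear end under the hood, front edge at its x = -75 mm; home at jig x = -55 mm, z 6 mm: 45 to 95 mm to slide. Grippy top, slick bed: follows fingertips pressing 12 to 20 N, at the stop they just slip. Last 15 mm resist by 6 N.
- plunger (a joint): Spring plunger in the left rail near the stop (round steel nose, brass and black housing). Value: how far its nose is pushed back, m: 0 free, 0.002 to 0.004 while riding on the plate's edge over the last 15 mm, under 0.001 once it has clicked in the notch, where it draws the plate to the stop.
- pawl (a joint): Flat steel locking lever right of the channel. Angle, rad: 0 closed (along the right rail, pointing to the hood, its tooth through the rail in the plate's right notch); grows as it swings outward, clockwise from above, to 1.3; starts 0.55 to 0.95. Stays where left (0.05 N m friction). If the plate is not home the tooth meets its edge and the lever stops short, at 0.05 to 0.11.
- pawl_pivot (a point): The lever's upright pivot, at bed height, jig x = -125 mm, y = -64 mm.
- pawl_knob (a point): Centre of the top of the lever's upright red knob: 14 mm across, 30 mm tall, top 45 mm above the bench, 84 mm from the pivot. Closed, it stands at jig x = -41 mm, y = -64 mm.
- cap_a: yellow screw cap lying on the bench, 65 mm across, 31 mm high; leave it alone. Origin at the centre of its underside
- cap_b: a second yellow cap, the same; leave it alone. Origin at the centre of its underside
- cap_c: a third yellow cap, the same; leave it alone. Origin at the centre of its underside
- tally: small white metal hand tally counter with a push button and a finger ring, 48x72x34 mm; leave it alone. Origin at the centre of its underside
- desiccant: small white and blue desiccant canister standing on the bench, 18 mm across, 22 mm high; leave it alone. Origin at the centre of its underside

How it is judged:
By the outcome, as a careful person would: the job done as asked, in the order asked, and still so for the second after the job is handed in, with the robot touching nothing.
It also fails if it takes over 58 s, if anything falls off the work surface, if the arm or the gripper's body presses on something with over 40 N, if the wrist force passes 120 N, or if a joint passes its speed limit or range.

## Robot

A 7-joint arm with a two-finger parallel gripper is mounted at the origin on a cart in front of the work surface, level with it; the furniture and walls round the work are solid. World frame = base frame: x ahead of the robot, y to its left, z up, the work surface at z = 0. Lengths are in m, angles in rad, forces in N, time in s.
With the tool pointing down it reaches from about 0.425 to 0.875 m from the base axis. Payload 4.7 kg.
Tool frame: the origin (TCP) lies midway between the tips of the shut fingers; the grasp point (between the pads) lies 19 mm behind it; z points along the fingers, y is the line along which they close (so a half turn about z gives the same grasp; the last joint's range is limited). The gripper opens to 87 mm and grips with 3 to 60 N. Pads are 19 mm wide; open, the fingers measure 117 mm over their backs; the gripper's body (75 mm by 190 mm) begins 51 mm behind the grasp point.
Start: joints at [-1.138, 0.321, -0.07, 1.45, 0.023, 1.371, -0.057], TCP at [0.264, 0.594, 0.223] pointing down, gripper open.
Joint ranges: [-2.86, 2.86], [-0.3, 2.09], [-1.38, 1.24], [0.06, 2.45], [-1.56, 4.7], [0.09, 2.05], [-2.69, 2.69]. Speed limits (rad/s): [2.57, 2.57, 3.14, 3.14, 3.14, 3.14, 3.14].

## Interface

Orientations are given as a rotation vector (axis times angle).
In Python, from bench import ctrl gives the robot as it stands. The module is installed in compiled form; this text tells all that it offers.
- The arm moves only by the shell command python3 -m handwheel 'ROWS' [FORCE]. ROWS is JSON, a list of rows, each a list of 7 numbers: the finger opening in m, from 0 to 0.087, then the shift along the tool's x, y, z in m, then the turn, a rotation vector about the tool's x, y, z in degrees. A call has 1 to 12 rows; each row shifts and turns the commanded pose from where the row before left it, along the tool's axes as they then stand; what a row does not reach is not made up. A row lasts 1/8 s, in which the tool goes at most 62.5 mm and 10.7 degrees, less where a joint would pass 70% of its speed; a pose out of reach is approached as far as the arm can. A call is refused whole if a number of a shift passes 0.0625 or a number of a turn 10.7, either way. A call with a gripper value outside its range is refused whole. The fingers move at their own pace and stop on an object; FORCE is the grip in N (left out, the last holds). Time passes only in rows, so rows that do not move let the fingers close. It gives the time, the measured TCP pose, the force, the opening and the grip force at its end, in the units of the state.
- ctrl.get_state(): the state, without advancing time (a new reading comes with each control period).
- ctrl.get_image(name): name is "scene" or "top"; returns (picture, depth): 384x512x3 uint8, blue, green, red; 384x512 float32, m along the optical axis (not along the pixel's ray), 0 where there is no reading.
- ctrl.camera_info(name): a dict with "intrinsics" (3x3 intrinsics, pixels), "R" (3x3) and "t" (3): a world point X has camera coordinates R X + t. Camera axes: x right, y down, z forward; pixel columns grow to the right and rows downward; lengths in m; the calibration is good to about 2 mm. A picture is of the moment at which its call begins. camera_info takes no time and is no camera call.
- ctrl.close_job(): hands the job in; it is judged then, once.
The state is a dict: "time": time; "joint_positions": joint angles; "qd": joint speeds; "joint_torque": joint torques, N m; "position": TCP position; "tool_rot": TCP orientation; "ft_force": force on the tool from outside, world axes, zero at the start; "torque": the same for the moment, N m; "grip_width": opening from 0.0 (shut) to 1.0 (fully open); "grip_force": force on a finger pad.
Only numpy, scipy, OpenCV 4.12 (cv2) and the standard library are available. Lean on these libraries where they do the work, as an engineer would, in place of code of your own. Each camera call takes 0.05 s, during which the arm holds its last target. There are 200 camera calls.

## Working session

There is one attempt and no reset: what is moved stays moved. The work goes in short steps, Python scripts to look and compute and a shell command to move; the robot and the scene stay as the last step left them, time stands still between calls to the robot, and variables do not carry over. Pictures are saved under pics/ and viewed, at most 10 in all, crops included, and the job is handed in when it is done.

```bash
mkdir -p pics; cat > h.py <<'E'
import numpy as np, cv2
from bench import ctrl
from scipy.spatial.transform import Rotation as R
def shot(n,f):
    im,d=ctrl.get_image(n); np.savez('pics/'+f+'.npz',im=im,d=d); cv2.imwrite('pics/'+f+'.png',im); return im,d
def px(n,d,u,v,r=1,z=None):
    c=ctrl.camera_info(n); K=np.array(c['intrinsics']);Rm=np.array(c['R']);t=np.array(c['t'])
    ray=np.linalg.inv(K)@[u,v,1]
    if z is None:
        w=d[int(v)-r:int(v)+r+1,int(u)-r:int(u)+r+1]; p=ray*np.median(w[w>0]); return Rm.T@(p-t)
    o=-Rm.T@t; q=Rm.T@ray; return o+q*(z-o[2])/q[2]
E
python3 - <<'E'
from h import *
import cv2
a,_=shot('scene','s0'); b,_=shot('top','t0')
s=ctrl.get_state(); print(s['position'],s['tool_rot'],s['ft_force'],s['time'])
print(R.from_rotvec(s['tool_rot']).as_matrix().round(3))
for n in('scene','top'):
    c=ctrl.camera_info(n); print(c['intrinsics'],-np.array(c['R']).T@np.array(c['t']))
E
```

```text
[0.26419817 0.59333733 0.22158499] [-6.53055133e-01 -3.07273830e+00  2.66936000e-03] [ 0.32711413 -0.11370318  0.2242015 ] 0.1
[[-0.914  0.407 -0.001]
 [ 0.407  0.914 -0.002]
 [-0.    -0.002 -1.   ]]
[[362.36273967   0.         253.64008354]
 [  0.         362.36273967 196.34692814]
 [  0.           0.           1.        ]] [ 0.08212431 -0.29984993  0.49350996]
[[422.61033937   0.         250.92877554]
 [  0.         422.61033937 194.62670578]
 [  0.           0.           1.        ]] [0.30147389 0.2407436  1.11024856]
```

View pics/t0.png

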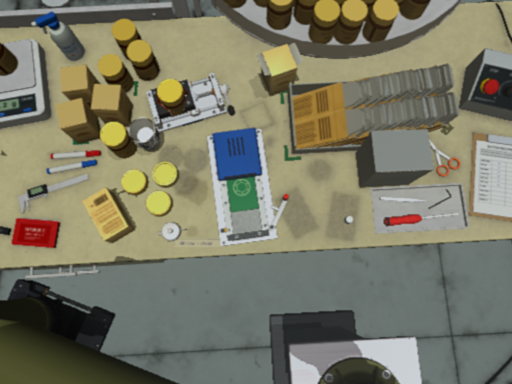

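View pics/s0.png

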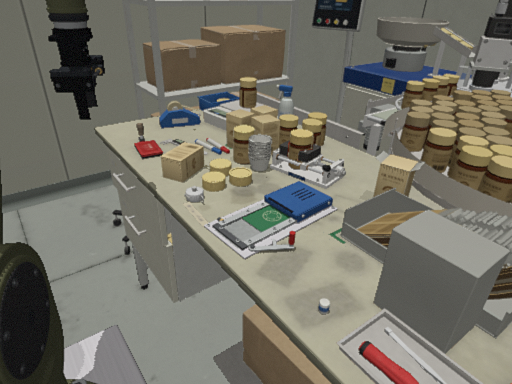

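The top view shows the jig at about (243,187), with the hood at (237,155), the plate's ring at (242,190), the front end at about (247,238) and the red knob at (285,197). The robot base is at the bottom. I'll enlarge both views.

```bash
python3 - <<'E'
import cv2
a=cv2.imread('pics/t0.png')[125:250,200:300]; cv2.imwrite('pics/t0c.png',cv2.resize(a,None,fx=4.8,fy=4.8,interpolation=cv2.INTER_CUBIC))
a=cv2.imread('pics/s0.png')[175:260,195:345]; cv2.imwrite('pics/s0c.png',cv2.resize(a,None,fx=5,fy=5,interpolation=cv2.INTER_CUBIC))
E
```

```text
(no output)
```

View pics/t0c.png

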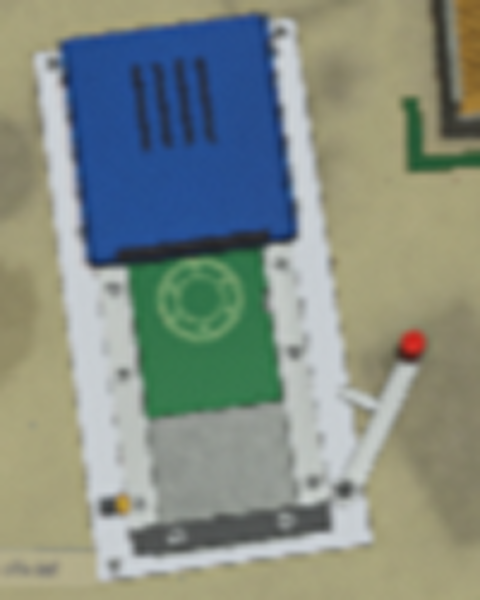

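View pics/s0c.png

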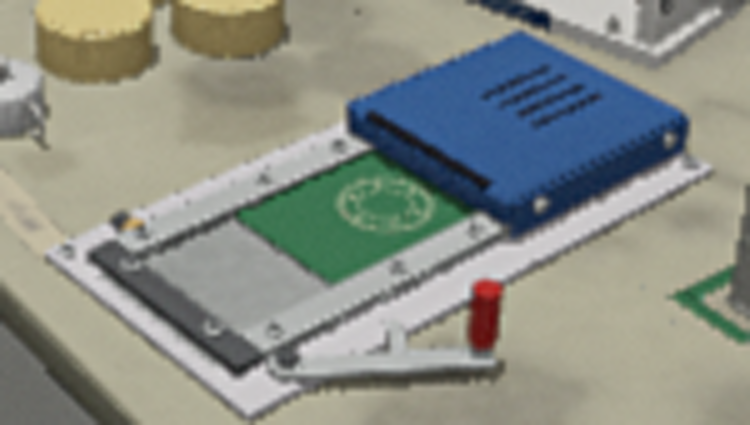

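```bash
python3 - <<'E'
from h import *
d=np.load('pics/t0.npz')['d']
P=lambda u,v,z:px('top',d,(u+.5)/4.8+199.5,(v+.5)/4.8+124.5,z=z)[:2]
# jig-frame correspondences
J=[(62,42,.031,148,60),(268,15,.031,148,-60),(90,265,.031,15,60),(295,240,.031,15,-60),(133,530,.013,-130,55),(330,503,.013,-130,-55)]
W=np.array([P(a,b,c) for a,b,c,_,_ in J]); L=np.array([[x,y] for *_,x,y in J])/1000
Lc=L-L.mean(0);Wc=W-W.mean(0)
th=np.arctan2((Lc[:,0]*Wc[:,1]-Lc[:,1]*Wc[:,0]).sum(),(Lc*Wc).sum())
M=np.array([[np.cos(th),-np.sin(th)],[np.sin(th),np.cos(th)]]); t=W.mean(0)-M@L.mean(0)
print('th',np.degrees(th),'t',t); print('resid mm',(1000*(W-L@M.T-t)).round(1).tolist())
toJ=lambda w:(M.T@(w-t)*1000).round(1)
for n,a in dict(platefront=(216,410,.009),knob=(412,342,.045),pivot=(345,488,.02),knobtop_base=(412,342,.045)).items(): print(n,toJ(P(*a)),P(*a))
for (u,v) in [(98,580),(372,542),(38,52),(297,20)]: print('base',toJ(P(u,v,.004)))
# depth checks
for u,v in [(216,330),(216,450),(180,180)]: print(px('top',d,u/4.8+200,v/4.8+125))
# scene check knob top
ds=np.load('pics/s0.npz')['d']; w=px('scene',ds,(488)/5+195,(286)/5+175,z=.045); print('knob scene',w,toJ(w[:2]))
w=px('scene',ds,287/5+195,260/5+175,z=.009); print('plate front mid scene',w,toJ(w[:2]))
np.savez('jig.npz',M=M,t=t,th=th)
for n,p in dict(press=(-20,0),stop=(-130,0),knobclosed=(-41,-64)).items(): print(n,M@(np.array(p)/1000)+t)
E
```

```text
th 4.564505113533235 t [0.56263334 0.25455475]
resid mm [[-1.4, -2.2], [-1.6, 1.0], [1.5, -2.1], [-0.4, 4.5], [1.0, -1.7], [0.9, 0.5]]
platefront [-69.1  -0.1] [0.49372101 0.24897687]
knob [ -53.1 -108.9] [0.51840329 0.14177711]
pivot [-123.   -63.4] [0.44511526 0.18153299]
knobtop_base [ -53.1 -108.9] [0.51840329 0.14177711]
base [-152.5   75.9]
base [-152.3  -74.7]
base [152.5  73.5]
base [151.4 -76.6]
[0.53706529 0.24556622 0.0113935 ]
[0.47076065 0.24919873 0.00659634]
[0.61832605 0.26078547 0.0321343 ]
knob scene [0.51902644 0.14328816 0.045     ] [ -52.3 -107.4]
plate front mid scene [0.49068234 0.24641421 0.009     ] [-72.4  -2.4]
press [0.54269677 0.25296312]
stop [0.43304565 0.24420917]
knobclosed [0.52685659 0.1874949 ]
```

Plate front is at jig x ≈ -70, so it has about 60 mm to travel. The lever sits at about 0.55 rad. First I turn the tool to line up with the jig, then move over jig x = -30.

```bash
python3 -m handwheel '[[0,0,0,0,0,0,-9.4],[0,0,0,0,0,0,-9.4],[0,0,0,0,0,0,-9.4],[0,-0.03,-0.045,0,0,0,0],[0,-0.03,-0.045,0,0,0,0],[0,-0.03,-0.045,0,0,0,0],[0,-0.03,-0.045,0,0,0,0],[0,-0.03,-0.045,0,0,0,0],[0,-0.03,-0.045,0,0,0,0],[0,-0.03,-0.045,0,0,0,0],[0,-0.03,-0.045,0,0,0,0]]' 10
cat > st.py <<'E'
from h import *
s=ctrl.get_state(); j=np.load('jig.npz'); p=np.array(s['position'])
Rm=R.from_rotvec(s['tool_rot']).as_matrix()
print('t',s['time'],'jig',(j['M'].T@(p[:2]-j['t'])*1000).round(1),'z',p[2].round(4),'toolx deg',np.degrees(np.arctan2(Rm[1,0],Rm[0,0])).round(1),'tilt',Rm[:2,2].round(3),'F',np.round(s['ft_force'],1),'w',s['grip_width'])
E
python3 st.py
```

```text
time: 1.48
position: [0.5307, 0.2508, 0.2222]
tool_rot: [0.115, -3.139, 0.0]
ft_force: [0.6, 0.5, -0.4]
grip_width: 0.006
grip_force: 0.0
t 1.475 jig [-32.1  -1.2] z 0.2222 toolx deg -175.8 tilt [-0. -0.] F [ 0.6  0.5 -0.4] w 0.006493671241258988
```

```bash
python3 -m handwheel '[[0,0,0.001,0.05,0,0,0],[0,0,0,0.05,0,0,0],[0,0,0,0.05,0,0,0],[0,0,0,0.03,0,0,0],[0,0,0,0.02,0,0,0],[0,0,0,0.007,0,0,0],[0,0,0,0.002,0,0,0],[0,0,0,0,0,0,0]]'; python3 st.py
```

```text
time: 2.48
position: [0.5306, 0.2538, 0.0144]
tool_rot: [-0.115, 3.138, 0.001]
ft_force: [-0.0, -0.2, 0.1]
grip_width: 0.006
grip_force: 0.0
t 2.475 jig [-32.    1.8] z 0.0144 toolx deg -175.8 tilt [0.001 0.001] F [-0.  -0.2  0.1] w 0.005633137329385998
```

```bash
for i in 1; do python3 -m handwheel '[[0,0,0,0.002,0,0,0],[0,0,0,0.001,0,0,0],[0,0,0,0.0005,0,0,0],[0,0,0,0,0,0,0]]'; done; python3 st.py
```

```text
time: 2.98
position: [0.5301, 0.2534, 0.0101]
tool_rot: [-0.115, 3.139, 0.0]
ft_force: [-1.0, -0.6, 0.6]
grip_width: 0.004
grip_force: 0.0
t 2.975 jig [-32.6   1.5] z 0.0101 toolx deg -175.8 tilt [0. 0.] F [-1.  -0.6  0.6] w 0.003759709417484114
```

```bash
python3 -m handwheel '[[0,0,0,0.0005,0,0,0],[0,0,0,0,0,0,0]]' | sed -n 2,4p;  python3 -m handwheel '[[0,0,0,0.0005,0,0,0],[0,0,0,0,0,0,0]]' | sed -n 2,4p
```

```text
position: [0.5301, 0.2534, 0.0096]
tool_rot: [-0.115, 3.139, 0.0]
ft_force: [0.2, 0.5, -0.2]
position: [0.5301, 0.2534, 0.0095]
tool_rot: [0.115, -3.139, -0.0]
ft_force: [-2.1, -0.4, 4.5]
```

```bash
python3 -m handwheel '[[0,0,0,0.0005,0,0,0],[0,0,0,0,0,0,0]]' | sed -n 2,4p
```

```text
position: [0.5302, 0.2535, 0.0095]
tool_rot: [-0.115, 3.139, 0.0]
ft_force: [-2.6, -0.5, 8.2]
```

```bash
python3 -m handwheel '[[0,0,0,0.0002,0,0,0],[0,0,0,0,0,0,0]]' | sed -n 2,4p
```

```text
position: [0.5302, 0.2534, 0.0095]
tool_rot: [-0.115, 3.139, 0.0]
ft_force: [-2.5, -1.3, 9.2]
```

```bash
python3 -m handwheel '[[0,0,0,0.0007,0,0,0],[0,0,0,0,0,0,0]]' | sed -n 2,4p
```

```text
position: [0.5304, 0.2536, 0.0094]
tool_rot: [-0.115, 3.139, 0.001]
ft_force: [-4.6, -2.6, 11.5]
```

```bash
python3 -m handwheel '[[0,0.002,0,0,0,0,0],[0,0.003,0,0,0,0,0],[0,0.003,0,0,0,0,0],[0,0,0,0,0,0,0]]' | sed -n 2,4p
```

```text
position: [0.5245, 0.2536, 0.0095]
tool_rot: [-0.115, 3.134, 0.003]
ft_force: [1.8, 0.7, 6.3]
```

```bash
python3 -m handwheel '[[0,0,0,0.0008,0,0,0],[0,0,0,0,0,0,0]]' | sed -n 2,4p
```

```text
position: [0.5245, 0.2536, 0.0094]
tool_rot: [-0.115, 3.135, 0.003]
ft_force: [-0.1, -1.4, 11.1]
```

```bash
python3 -m handwheel '[[0,0.002,0,0.0002,0,0,0],[0,0.003,0,0,0,0,0],[0,0.003,0,0,0,0,0],[0,0.003,0,0,0,0,0]]' | sed -n 2,4p
```

```text
position: [0.5153, 0.2534, 0.0095]
tool_rot: [-0.114, 3.131, 0.005]
ft_force: [3.7, -0.3, 9.1]
```

```bash
python3 -m handwheel '[[0,0,0,0.0006,0,0,0],[0,0,0,0,0,0,0]]' | sed -n 2,4p; python3 - <<'E'
from h import *
im,_=shot('scene','s1'); cv2.imwrite('pics/s1c.png',cv2.resize(im[165:260,195:345],None,fx=5,fy=5,interpolation=cv2.INTER_CUBIC))
E
```

```text
position: [0.5149, 0.2534, 0.0094]
tool_rot: [-0.114, 3.132, 0.005]
ft_force: [1.6, -1.6, 13.3]
```

View pics/s1c.png

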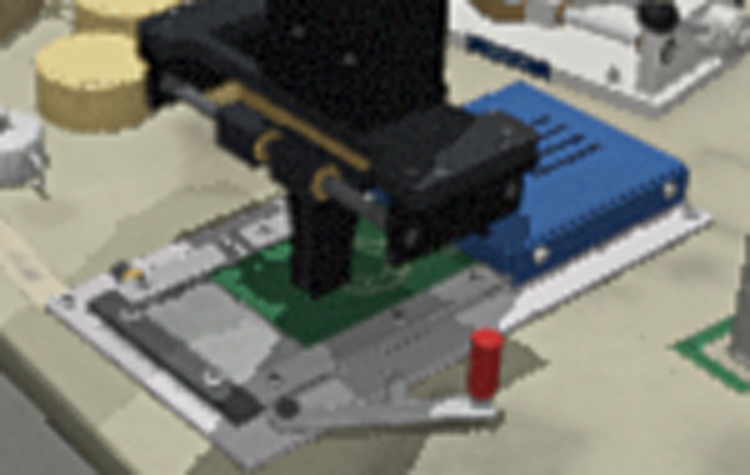

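The plate front edge has moved from about (287,310) to (262,308) in crop pixels, so it's following the fingers. The fingers stand clear of the hood. I'll keep sliding.

```bash
python3 -m handwheel '[[0,0.002,0,0.0001,0,0,0],[0,0.003,0,0.0001,0,0,0],[0,0.003,0,0.0001,0,0,0],[0,0.003,0,0.0001,0,0,0]]' | sed -n 2,4p
```

```text
position: [0.5058, 0.2527, 0.0094]
tool_rot: [-0.114, 3.128, 0.006]
ft_force: [4.2, -0.9, 12.5]
```

```bash
python3 -m handwheel '[[0,0.003,0,0.0001,0,0,0],[0,0.003,0,0.0001,0,0,0],[0,0.003,0,0.0001,0,0,0],[0,0.003,0,0.0001,0,0,0]]' | sed -n 2,4p
```

```text
position: [0.4946, 0.2518, 0.0094]
tool_rot: [-0.113, 3.127, 0.007]
ft_force: [6.2, -0.7, 13.6]
```

```bash
python3 -m handwheel '[[0,0.003,0,0.0002,0,0,0],[0,0.003,0,0.0002,0,0,0],[0,0.003,0,0.0001,0,0,0]]' | sed -n 2,4p
```

```text
position: [0.4865, 0.2512, 0.0094]
tool_rot: [-0.113, 3.125, 0.007]
ft_force: [5.9, -1.9, 15.0]
```

```bash
python3 -m handwheel '[[0,0.002,0,0.0002,0,0,0],[0,0.002,0,0.0001,0,0,0],[0,0.002,0,0.0001,0,0,0]]' | sed -n 2,4p
```

```text
position: [0.4827, 0.2506, 0.0094]
tool_rot: [-0.112, 3.121, 0.008]
ft_force: [10.1, -2.3, 12.9]
```

```bash
python3 -m handwheel '[[0,0,0,0.0004,0,0,0],[0,0.001,0,0.0002,0,0,0],[0,0.002,0,0.0001,0,0,0],[0,0.002,0,0.0001,0,0,0]]' | sed -n 2,4p
```

```text
position: [0.4783, 0.2501, 0.0094]
tool_rot: [-0.111, 3.121, 0.008]
ft_force: [8.2, -4.4, 18.8]
```

```bash
python3 -m handwheel '[[0,0.002,0,0.0002,0,0,0],[0,0.002,0,0.0001,0,0,0],[0,0.002,0,0.0001,0,0,0]]' | sed -n 2,4p
```

```text
position: [0.4721, 0.2497, 0.0093]
tool_rot: [-0.112, 3.121, 0.008]
ft_force: [6.3, -3.7, 21.9]
```

```bash
python3 -m handwheel '[[0,0,0,-0.0006,0,0,0],[0,0.002,0,0,0,0,0],[0,0.002,0,0,0,0,0]]' | sed -n 2,4p
```

```text
position: [0.4689, 0.2499, 0.0094]
tool_rot: [-0.111, 3.119, 0.01]
ft_force: [12.5, -1.9, 13.0]
```

```bash
python3 - <<'E'
from h import *
im,_=shot('scene','s2'); cv2.imwrite('pics/s2c.png',cv2.resize(im[195:260,200:300],None,fx=7.5,fy=7.5,interpolation=cv2.INTER_CUBIC))
E
```

```text
(no output)
```

View pics/s2c.png

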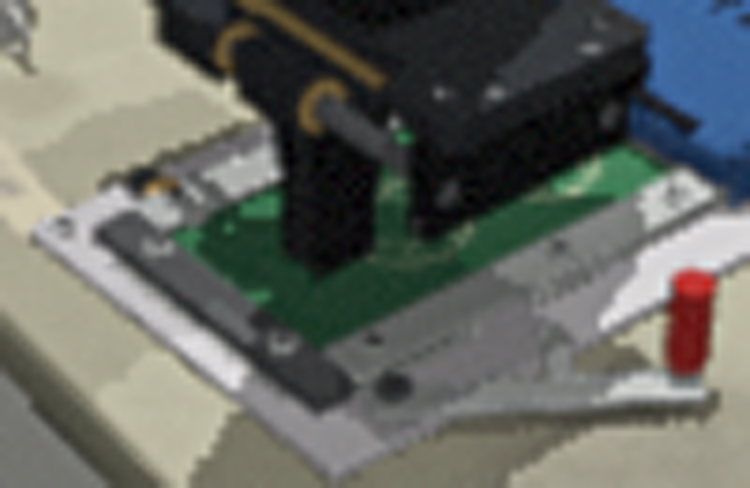

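The plate front is now right by the dark stop, around (170,235) to (320,350) in the crop. I'll push the last few mm until the fingers slip.

```bash
python3 -m handwheel '[[0,0.001,0,0.0003,0,0,0],[0,0.001,0,0.0001,0,0,0],[0,0,0,0,0,0,0]]' | sed -n 2,4p
```

```text
position: [0.4677, 0.2502, 0.0094]
tool_rot: [-0.112, 3.118, 0.011]
ft_force: [12.5, -1.7, 14.9]
```

```bash
python3 -m handwheel '[[0,0.001,0,0.0002,0,0,0],[0,0.001,0,0.0001,0,0,0],[0,0,0,0,0,0,0]]' | sed -n 2,4p
```

```text
position: [0.4662, 0.2504, 0.0094]
tool_rot: [-0.111, 3.117, 0.012]
ft_force: [12.6, -1.7, 14.9]
```

```bash
python3 -m handwheel '[[0,0.001,0,0.0004,0,0,0],[0,0.001,0,0.0002,0,0,0],[0,0.001,0,0.0001,0,0,0],[0,0,0,0,0,0,0]]' | sed -n 2,4p
```

```text
position: [0.4645, 0.2507, 0.0094]
tool_rot: [-0.111, 3.115, 0.014]
ft_force: [14.2, -1.3, 16.8]
```

```bash
python3 -m handwheel '[[0,-0.004,0,-0.001,0,0,0],[0,0,0,-0.004,0,0,0],[0,0,0,-0.03,0,0,0],[0,0,0,-0.05,0,0,0],[0,0,0,-0.05,0,0,0],[0,-0.05,0,-0.02,0,0,0],[0,-0.05,0,0,0,0,0],[0,-0.05,0,0,0,0,0],[0,0,0,0,0,0,0]]'; python3 st.py;  python3 - <<'E'
from h import *
im,_=shot('scene','s3'); shot('top','t3'); a=cv2.resize(im[190:260,200:300],None,fx=5,fy=5,interpolation=cv2.INTER_CUBIC)
t=cv2.imread('pics/t3.png')[180:250,215:275];t=cv2.resize(t,None,fx=5,fy=5,interpolation=cv2.INTER_CUBIC)
cv2.imwrite('pics/s3c.png',np.hstack([a,t]))
E
```

```text
time: 11.2
position: [0.607, 0.2574, 0.1549]
tool_rot: [0.111, -3.138, 0.004]
ft_force: [-1.0, 0.3, -0.7]
grip_width: 0.006
grip_force: 0.0
t 11.2 jig [44.4 -0.7] z 0.1549 toolx deg -175.9 tilt [-0.001 -0.003] F [-1.   0.3 -0.7] w 0.005764931712080998
```

View pics/s3c.png

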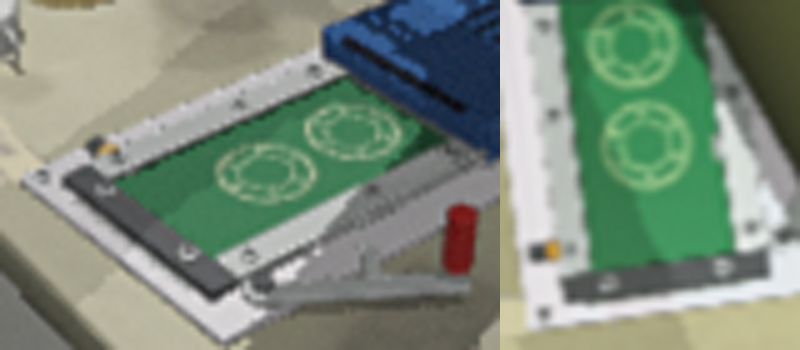

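The plate is flush against the stop in both views: no gap at (120,180) to (220,265) in the left half or at (590..740,265) in the right half. Next is the lever, so I check clearance to the grey block first.

```bash
python3 - <<'E'
from h import *
d=np.load('pics/t0.npz')['d']; j=np.load('jig.npz')
toJ=lambda w:(j['M'].T@(w[:2]-j['t'])*1000).round(1)
for u,v in [(362,142),(362,180),(372,180),(395,160)]: p=px('top',d,u,v); print(u,v,p.round(3),toJ(p))
for n in[(-52,-145),(-43,-84)]: print(n,j['M']@(np.array(n)/1000)+j['t'])
print(ctrl.get_state()['joint_positions'])
E
```

```text
362 142 [ 0.653 -0.072  0.042] [  64.1 -332.6]
362 180 [ 0.548 -0.058  0.05 ] [ -39.7 -310.4]
372 180 [ 0.537 -0.072  0.09 ] [ -51.4 -323.1]
395 160 [ 0.564 -0.106  0.168] [ -27.9 -359.9]
(-52, -145) [0.52233757 0.1058764 ]
(-43, -84) [0.52645456 0.16739917]
[-0.56933497  0.37318285  0.15972716  1.52206432 -0.06119754  1.25417818
  1.24277658]
```

```bash
python3 -m handwheel '[[0,0.024,-0.037,0,0,0,0],[0,0.024,-0.037,0,0,0,0],[0,0.024,-0.037,0,0,0,0],[0,0.024,-0.037,0,0,0,0],[0,0,0,0,0,0,0],[0,0,0,0.05,0,0,0],[0,0,0,0.05,0,0,0],[0,0,0,0.025,0,0,0],[0,0,0,0.007,0,0,0],[0,0,0,0,0,0,0]]' >/dev/null; python3 st.py
```

```text
t 12.55 jig [ -54.4 -145.4] z 0.0258 toolx deg -175.7 tilt [0.    0.001] F [-0.   0.6  0.1] w 0.005206398545183427
```

```bash
python3 -m handwheel '[[0,0,0.008,0,0,0,0],[0,0,0.004,0,0,0,0],[0,-0.001,0.004,0,0,0,0],[0,-0.001,0.004,0,0,0,0],[0,-0.001,0.004,0,0,0,0],[0,-0.001,0.004,0,0,0,0]]' >/dev/null; python3 st.py
```

```text
t 13.3 jig [ -49.8 -118.9] z 0.0255 toolx deg -175.8 tilt [ 0.001 -0.001] F [ 2.4 -1.9 -0.6] w 0.006159963333531507
```

```bash
python3 -m handwheel '[[0,-0.001,0.004,0,0,0,0],[0,-0.001,0.004,0,0,0,0],[0,-0.001,0.004,0,0,0,0],[0,-0.001,0.004,0,0,0,0],[0,0,0,0,0,0,0]]' >/dev/null; python3 st.py
```

```text
t 13.925 jig [ -46.5 -101.6] z 0.0253 toolx deg -175.7 tilt [-0.001  0.   ] F [ 0.3 -0.2 -0.4] w 0.0010558687608274622
```

```bash
python3 -m handwheel '[[0,-0.001,0.004,0,0,0,0],[0,-0.001,0.004,0,0,0,0],[0,0,0.002,0,0,0,0],[0,0,0,0,0,0,0]]' >/dev/null; python3 st.py
```

```text
t 14.425 jig [-44.3 -92. ] z 0.0254 toolx deg -175.8 tilt [-0.  0.] F [-0.1 -0.1  0.4] w 0.0064758162961211455
```

```bash
python3 -m handwheel '[[0,0,0.002,0,0,0,0],[0,0,0.001,0,0,0,0],[0,0,0,0,0,0,0]]' >/dev/null; python3 st.py
```

```text
t 14.8 jig [-44.2 -89.4] z 0.0254 toolx deg -175.8 tilt [0. 0.] F [-0.5  0.4 -0.1] w 0.010076762625520631
```

```bash
python3 -m handwheel '[[0,0,0.002,0,0,0,0],[0,0,0.001,0,0,0,0],[0,0,0,0,0,0,0]]' >/dev/null; python3 st.py
```

```text
t 15.175 jig [-44.2 -86.2] z 0.0254 toolx deg -175.8 tilt [-0.  0.] F [-0.1 -0.7 -0.3] w 0.007500950636579254
```

```bash
python3 -m handwheel '[[0,0,0.001,0,0,0,0],[0,0,0.001,0,0,0,0],[0,0,0,0,0,0,0]]' >/dev/null; python3 st.py
```

```text
t 15.55 jig [-44.2 -84.3] z 0.0254 toolx deg -175.8 tilt [-0.  0.] F [-0.  -0.5  0.3] w -0.0006252328040272301
```

```bash
python3 -m handwheel '[[0,0,0.001,0,0,0,0],[0,0,0.001,0,0,0,0],[0,0,0,0,0,0,0]]' >/dev/null; python3 st.py
```

```text
t 15.925 jig [-44.1 -82.3] z 0.0254 toolx deg -175.8 tilt [-0.  0.] F [0.6 0.4 1.4] w 0.006487896183151027
```

```bash
python3 -m handwheel '[[0,0,0.001,0,0,0,0],[0,0,0.001,0,0,0,0],[0,0,0,0,0,0,0]]' >/dev/null; python3 st.py
```

```text
t 16.3 jig [-44.1 -80.3] z 0.0254 toolx deg -175.8 tilt [0. 0.] F [ 0.3 -0.2  0.2] w 0.002846913573329727
```

```bash
python3 -m handwheel '[[0,0,0.001,0,0,0,0],[0,0,0.001,0,0,0,0],[0,0,0,0,0,0,0]]' >/dev/null; python3 st.py
```

```text
t 16.675 jig [-44.1 -78.3] z 0.0254 toolx deg -175.8 tilt [-0.  0.] F [-0.3 -0.9  0.9] w 0.0056776068939483745
```

```bash
python3 -m handwheel '[[0,0,0.001,0,0,0,0],[0,0,0.001,0,0,0,0],[0,0,0,0,0,0,0]]' >/dev/null; python3 st.py;  python3 - <<'E'
from h import *
im,_=shot('scene','s4'); cv2.imwrite('pics/s4c.png',cv2.resize(im[175:270,200:350],None,fx=5,fy=5,interpolation=cv2.INTER_CUBIC))
E
```

```text
t 17.05 jig [-44.1 -77.6] z 0.0253 toolx deg -175.8 tilt [-0.    -0.001] F [-0.2 -3.9  0.5] w 0.0070675306511867675
```

View pics/s4c.png

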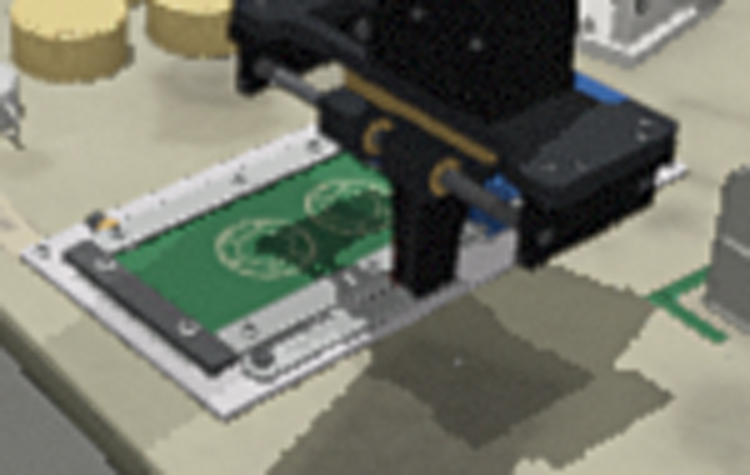

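The lever now lies along the right rail, (260,360) to (400,295), and force is starting to build. I'll press a little more to seat it, then back off.

```bash
python3 -m handwheel '[[0,0,0.001,0,0,0,0],[0,0,0,0,0,0,0]]' >/dev/null; python3 st.py
```

```text
t 17.35 jig [-44.1 -77.5] z 0.0253 toolx deg -175.9 tilt [-0.    -0.002] F [ 0.2 -5.7  2.9] w 0.0017663362379638937
```

```bash
python3 -m handwheel '[[0,0,0.0005,0,0,0,0],[0,0,0,0,0,0,0]]' >/dev/null; python3 st.py; python3 -m handwheel '[[0,0,-0.004,0,0,0,0],[0,0,-0.01,0,0,0,0],[0,0,-0.03,0,0,0,0],[0,0,0,-0.05,0,0,0],[0,0,0,-0.05,0,0,0],[0,0,0,-0.05,0,0,0],[0,-0.06,0,0,0,0,0],[0,-0.06,0,0,0,0,0],[0,-0.06,0,0,0,0,0],[0,0,0,0,0,0,0]]' >/dev/null; python3 st.py; python3 - <<'E'
from h import *
im,_=shot('scene','s5'); t,_=shot('top','t5'); a=cv2.resize(im[190:260,200:300],None,fx=4,fy=4,interpolation=cv2.INTER_CUBIC)
t=cv2.resize(t[170:250,210:300],None,fx=4,fy=4,interpolation=cv2.INTER_CUBIC)[:320]
a=cv2.copyMakeBorder(a,0,t.shape[0]-a.shape[0],0,0,cv2.BORDER_CONSTANT)
cv2.imwrite('pics/s5c.png',np.hstack([a,t]))
E
```

```text
t 17.6 jig [-44.1 -77.4] z 0.0253 toolx deg -175.9 tilt [-0.    -0.003] F [-0.2 -7.2  2.1] w 0.0061546905353998494
t 18.85 jig [ 137.7 -120.4] z 0.1707 toolx deg -175.8 tilt [-0.004 -0.002] F [-1.2  0.4  0.1] w 0.007919517382854364
```

View pics/s5c.png

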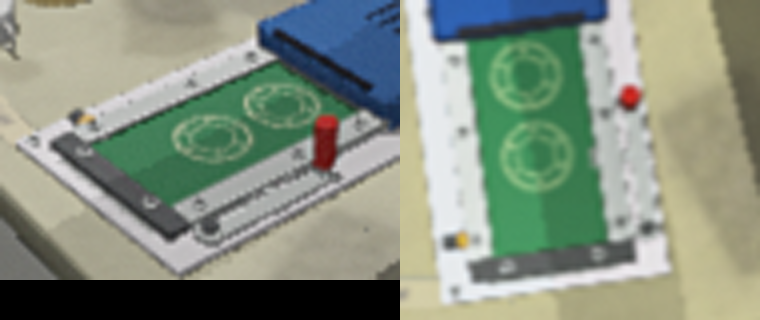

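The plate is at the stop and the red knob is at (629,97), tight against the rail. I'll measure the lever angle from red-blob centroids.

```bash
python3 - <<'E'
from h import *
j=np.load('jig.npz')
toJ=lambda w:(j['M'].T@(w[:2]-j['t'])*1000).round(1)
for f in('t0','t5'):
    z=np.load(f'pics/{f}.npz'); im=z['im'].astype(int)
    m=(im[...,2]>110)&(im[...,1]<90)&(im[...,0]<90); m[:,:255]=0;m[:,300:]=0;m[:180]=0;m[215:]=0
    v,u=np.nonzero(m); k=toJ(px('top',None,u.mean(),v.mean(),z=.042)); print(f,len(u),k,'angle',np.arctan2(-(k[1]+64),k[0]+125))
print('scene',toJ(px('scene',None,281.75,220,z=.045)))
im=np.load('pics/t5.npz')['im']; P=lambda u,v:toJ(px('top',None,u/4+210,v/4+170,z=.015))
print('pivot',P(247,228),'rail-end screws',P(195,40),P(222,222), P(45,62))
E
```

```text
t0 23 [ -53.1 -109.9] angle 0.5681678067127222
t5 17 [-40.4 -63.2] angle -0.009455982927829294
scene [-38.3 -60.7]
pivot [-124.3  -64.2] rail-end screws [  5.2 -48.2] [-118.2  -48.6] [ 3.9 52.8]
```

```bash
python3 -c "
from bench import ctrl
print(ctrl.close_job())"
```

```text
the job is handed in; nothing more can be done
None
```

The plate is home against the front stop and the lever is closed (measured angle about 0 rad). Every wrist-force reading taken while pressing the plate was below 25 N, with one as high as 23 N, and the job was handed in at about 19 s with the robot clear of everything.

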